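Level the bread display shelf on its quick foot

TASK

Set the spirit level lengthwise on the little wooden display shelf, clear of the foot knob, press it down firmly, and let go of it. Then take the black knob of the shelf's levelling foot, push that end of the shelf all the way down against its lift springs, and turn the knob until the level's bubble sits in the middle while the shelf is pushed down. Finish still holding the knob and pushing it fully down with the bubble centred, and leave the other things on the counter where they are.

Things in the scene. Friction and masses are not known exactly. Their poses are not given: they have to be found in the camera images.
- level: Aluminium spirit level, 180 long x 24 wide x 40 high, 0.2 to 0.3 kg, upright on the counter at the start. Origin: centre of its underside; x along its length, z up. Vial (59 x 16, olive green) in its top at mid-length, with a white bubble (13 long) and two black lines. Either way round on the shelf will do. A firm press is 8 to 12 N; it may be pressed while still gripped.
- bubble (a joint): Position of the bubble along the level's x from the middle of the vial, in m, -0.016 to 0.016 (ends of the vial); 0 is centred. The bubble runs to the higher end, about 1 mm for each 0.001 rad of slope, and takes about 2 s to settle after a change.
- shelf: Plywood display shelf, 150 (x) x 350 (y) x 14 mm on a steel bed, its upper face about 75 mm above the counter. Origin: centre of the upper face; y runs along its length, z up out of the face. The end at +y is hinged to the bed (hinge 155 mm from the origin and 17 mm below the face); the end at -y carries the foot knob and stands on lift springs.
- foot: Black knob of the levelling foot on the shelf's -y end, 140 mm from the shelf's centre. Origin: on its axis at the shelf's upper face; it turns about z. A disc (radius 26, top 12 mm above the face) carries an upright grip bar, 48 long (knob's x) x 14 wide (knob's y), from 12 to 38 mm above the face. Fingers can straddle the bar with their tips pushing on the disc.
- foot_grip (a point): Middle of the foot's grip bar, 25 mm above the shelf's face. Turning the knob clockwise from above raises this end: 1 rad slopes the shelf 0.012 rad, moves the bubble about 12 mm towards this end and lifts the knob 3.5 mm. Friction about 0.12 N m; it stays where left. At the start it stands too low, by 0.4 to 1.5 rad, differing each time.
- lift (a joint): How far the lift springs hold the knob's end up, rad: about 0.02 when nothing presses (6 mm at the knob), 0 when pushed fully down to the stop. About 7 N straight down on the knob reaches the stop; 10 to 15 N holds it there. The bubble counts only with the shelf pushed down.
- terminal: Black card terminal, 160 x 75 x 24 mm, lying on the counter; leave alone. Origin: centre of its underside.
- napkins: Steel napkin box, 120 x 130 x 132 mm; leave alone. Origin: centre of its underside.
- jar: Jar, 70 mm diameter, 100 mm high; leave alone. Origin: centre of its underside.
Not all that is in view belongs to the job. What is shaped like the level but purple, red or turquoise is not meant.

How it is judged:
By the outcome, as a careful person would: the job done as asked, in the order asked, and still so for the second after the job is handed in, while the arm keeps its last pose, push and grip.
It also fails if it takes over 72 s, if anything falls off the work surface, if the arm or the gripper's body presses on something with over 40 N, if the wrist force passes 120 N, or if a joint passes its speed limit or range.

ROBOT

A 6-joint arm with a two-finger parallel gripper is mounted at the origin on the work surface. World frame = base frame: x ahead of the robot, y to its left, z up, the work surface at z = 0. Lengths are in m, angles in rad, forces in N, time in s.
With the tool pointing down it reaches from about 0.425 to 0.925 m from the base axis. Payload 12.5 kg.
Tool frame: the origin (TCP) lies midway between the tips of the shut fingers; the grasp point (between the pads) lies 19 mm behind it; z points along the fingers, y is the line along which they close (so a half turn about z gives the same grasp; the last joint's range is limited). The gripper opens to 85 mm and grips with 20 to 120 N. Pads are 22 mm wide; open, the fingers measure 114 mm over their backs; the gripper's body (76 mm by 85 mm) begins 54 mm behind the grasp point. The pads swing forward as they close: fully open they stand 13 mm farther back than shut.
Start: joints at [1.237, 0.491, 1.559, -0, 1.092, -0.106], TCP at [0.141, 0.609, 0.231] pointing down, gripper open.
Joint ranges: [-3.1, 3.1], [-0.84, 2.19], [0.05, 2.79], [-1.13, 4.28], [0.06, 2.93], [-2.69, 2.69]. Speed limits (rad/s): [2.22, 2.22, 2.79, 3.14, 3.14, 3.14].

INTERFACE

Orientations are given as a unit quaternion [w, x, y, z].
In Python, from bench import robot gives the robot as it stands.
- The arm moves only by the tool carry_out, never from a script. Its argument "moves" is a list of rows, each an object of numbers: "dx", "dy", "dz": the shift along the tool's x, y, z in m; "rx", "ry", "rz": the turn, a rotation vector about the tool's x, y, z in rad; "grip": the finger opening in m, from 0 to 0.0854. In form: [{"dx": .., "dy": .., "dz": .., "rx": .., "ry": .., "rz": .., "grip": ..}, ...]. A call has 1 to 12 rows; each row is the pose to reach, as a shift and turn from the pose commanded when the call began, along the tool's axes at that moment; what a row does not reach only later rows make up. A row lasts 1/8 s, in which the tool goes at most 62.5 mm and 10.7 degrees, less where a joint would pass 70% of its speed; a pose out of reach is approached as far as the arm can. A call with a gripper value outside its range is refused whole. The fingers move at their own pace and stop on an object; "grip_force" is the grip in N (left out, the last holds). Time passes only in rows, so rows that repeat a pose let the fingers close. It gives the time, the measured TCP pose, the force, the opening and the grip force at its end, in the units of the state.
- robot.read_state(): the state, without advancing time (a new reading comes with each control period).
- robot.capture(name): name is "scene" or "side" or "wrist"; returns (picture, depth): 384x512x3 uint8, red, green, blue; 384x512 float32, m along the optical axis (not along the pixel's ray), 0 where there is no reading.
- robot.get_calibration(name): a dict with "fx", "fy", "cx", "cy" (pixels), "xyz" and "attitude" of the camera in the world. Camera axes: x right, y up, looking along -z (the intrinsics and any distortion apply to the point x, -y, -z); pixel columns grow to the right and rows downward; lengths in m; the calibration is good to about 2 mm. The wrist camera is an equidistant fisheye: a pixel r from the principal point sees the ray r / f radians off the axis. A picture is of the moment at which its call begins: read the wrist's pose just before it. get_calibration takes no time and is no camera call; for the wrist camera it gives the pose at the moment of the call.
- robot.sign_off(): hands the job in; it is judged then, once.
Trained networks look in the newest picture that a camera, given by its name, has taken for a name from the list of things; names that differ only in an ending like _2 or _b are one class to them, and where a whole thing is asked for, a point or a joint stands for the part that bears it (a point fixed in the world has none). Each returns a list of dicts, best first, with "score" (0 to 1); they miss things now and then, are a little off and sometimes report something else, mostly with a low value. They report only what shows in the picture. A call takes as long as a camera call. They do not tell look-alikes from the thing itself.
- robot.silhouettes(thing, camera): "mask" (384x512 bool, what is visible of it).
- robot.pinpoint(thing, camera): "xyz" ([x, y, z] in m, in the coordinates of the camera as it stood for that picture, good to about 4 mm: a listed point, or the origin of a listed thing).
The state is a dict: "t": time; "joint_positions": joint angles; "qd": joint speeds; "tau": joint torques, N m; "position": TCP position; "ee_rot": TCP orientation; "wrist_force": force on the tool from outside, world axes, zero at the start; "moment": the same for the moment, N m; "width": finger opening in m; "grip_force": force on a finger pad.
Only numpy, scipy, OpenCV 4.12 (cv2) and the standard library are available. Lean on these libraries where they do the work, as an engineer would, in place of code of your own. Each camera call takes 0.05 s, during which the arm holds its last target. There are 200 camera calls.

## Working session

There is one attempt and no reset: what is moved stays moved. The work goes in short steps, Python scripts to look and compute and a tool call to move; the robot and the scene stay as the last step left them, time stands still between calls to the robot, and variables do not carry over. Pictures are saved under pics/ and viewed, at most 10 in all, crops included, and the job is handed in when it is done.

Besides the shell and the picture viewer there is one more tool, called by a JSON object that holds its "method" and its "body". carry_out: Moves the arm, as the interface text tells. Its arguments: {"type":"object","properties":{"moves":{"type":"array","items":{"type":"object","properties":{"dx":{"type":"number"},"dy":{"type":"number"},"dz":{"type":"number"},"rx":{"type":"number"},"ry":{"type":"number"},"rz":{"type":"number"},"grip":{"type":"number"}}}},"grip_force":{"type":"number"}},"required":["moves"]}

```bash
mkdir -p pics; ls
cat > h.py <<'E'
import numpy as np, cv2
from scipy.spatial.transform import Rotation as R
from bench import robot
def rot(q): return R.from_quat([q[1],q[2],q[3],q[0]])
def cal(c):
    k=robot.get_calibration(c); return k,np.array(k['xyz']),k['attitude']
def Rc(a):
    a=np.array(a); return R.from_matrix(a) if a.shape==(3,3) else rot(a)
def toworld(c,p):
    k,x,a=cal(c); return Rc(a).apply(p)+x
def pix(c,u,v,d):  # u,v arrays, pinhole
    k,x,a=cal(c)
    p=np.stack([(u-k['cx'])/k['fx']*d,-(v-k['cy'])/k['fy']*d,-d],-1); return Rc(a).apply(p)+x
def proj(c,w):
    k,x,a=cal(c); p=Rc(a).inv().apply(np.array(w)-x); return k['cx']+k['fx']*p[...,0]/-p[...,2],k['cy']-k['fy']*p[...,1]/-p[...,2]
def cloud(c,mask,d):
    v,u=np.nonzero(mask&(d>0)); return pix(c,u,v,d[v,u]),u,v
E
python3 - <<'E'
from h import *
print(robot.read_state()); 
for c in ['scene','side']:
    print(robot.get_calibration(c))
    im,d=robot.capture(c); cv2.imwrite(f'pics/{c}0.png',im[...,::-1]); np.savez(f'{c}0.npz',im=im,d=d)
    for t in ['level','shelf','foot','foot_grip','terminal','napkins','jar','bubble']:
        for r in robot.pinpoint(t,c)[:5]: 
            w=toworld(c,r['xyz']); print(c,t,round(r['score'],2),w.round(3),np.round(proj(c,w),0))
E
cd pics; python3 -c "
import cv2,numpy as np
cv2.imwrite('both.png',cv2.resize(np.vstack([cv2.imread('scene0.png'),cv2.imread('side0.png')]),None,fx=.78,fy=.78))"
```

```text
pics
{'t': 0.0, 'joint_positions': array([ 1.23736868e+00,  4.91576122e-01,  1.55946510e+00,  1.90723327e-07,
        1.09169885e+00, -1.05630256e-01]), 'qd': array([ 3.67360979e-04, -4.72948848e-04, -4.39683628e-04, -8.09133566e-04,
        5.43062217e-05,  6.39928720e-04]), 'tau': array([-2.07350320e-03, -6.18458605e+01, -2.61592287e+01, -2.01141679e-04,
        4.07803207e-03, -1.16075614e-05]), 'position': array([0.14106505, 0.60863409, 0.23071206]), 'ee_rot': array([-1.25018225e-04,  1.13652615e-01,  9.93520384e-01, -5.59917612e-04]), 'wrist_force': array([-0.22114488, -0.66956187, -0.25763219]), 'moment': array([-0.03528895, -0.00184627,  0.01772427]), 'grip_force': 0.0, 'width': 0.08526869729461076}
{'fx': 450.66751469211465, 'fy': 450.66751469211465, 'cx': 254.97517359763697, 'cy': 188.8272097367652, 'xyz': array([1.0389721 , 0.80864069, 1.1921156 ]), 'attitude': array([0.30402752, 0.10778592, 0.32379637, 0.88944104])}
scene level 0.82 [ 0.444  0.349 -0.005] [319. 257.]
scene level 0.74 [ 0.376  0.184 -0.003] [300. 212.]
scene level 0.71 [0.323 0.481 0.002] [379. 264.]
scene level 0.7 [ 0.169  0.331 -0.004] [376. 209.]
scene shelf 0.7 [ 0.586 -0.079  0.077] [201. 178.]
scene foot 0.72 [ 0.577 -0.215  0.083] [181. 152.]
scene foot_grip 0.73 [ 0.578 -0.217  0.108] [180. 147.]
scene terminal 0.58 [ 0.338 -0.312  0.   ] [224. 126.]
scene napkins 0.64 [ 0.739  0.328 -0.001] [237. 306.]
scene jar 0.93 [0.776 0.114 0.001] [186. 261.]Traceback (most recent call last):
  File "<stdin>", line 7, in <module>
ValueError: it knows: foot, foot_grip, jar, level, napkins, shelf, terminal
[ WARN:0@0.033] global loadsave.cpp:275 findDecoder imread_('side0.png'): can't open/read file: check file path/integrity
Traceback (most recent call last):
ValueError: all the input arrays must have same number of dimensions, but the array at index 0 has 3 dimension(s) and the array at index 1 has 2 dimension(s)
```

Run:
```python
from h import *
for c in ['side']:
    print(robot.get_calibration(c))
    im,d=robot.capture(c); cv2.imwrite(f'pics/{c}0.png',im[...,::-1]); np.savez(f'{c}0.npz',im=im,d=d)
    for t in ['level','shelf','foot','foot_grip']:
        for r in robot.pinpoint(t,c)[:5]: 
            w=toworld(c,r['xyz']); print(c,t,round(r['score'],2),w.round(3),np.round(proj(c,w),0))
z=np.load('scene0.npz');im,d=z['im'],z['d']
robot.capture('scene')
for i,m in enumerate(robot.silhouettes('level','scene')[:6]+robot.silhouettes('shelf','scene')[:1]+robot.silhouettes('foot','scene')[:1]):
    P,u,v=cloud('scene',m['mask'],d); zt=np.percentile(P[:,2],90)
    Q=P[P[:,2]>zt-.006][:,:2].astype(np.float32); r=cv2.minAreaRect(Q); b=cv2.boxPoints(r)
    e=b[1]-b[0] if np.linalg.norm(b[1]-b[0])>np.linalg.norm(b[2]-b[1]) else b[2]-b[1]
    print(i,round(m['score'],2),'top',zt.round(4),'rgb',np.median(im[v,u],0),'rect',np.round(r[0],4),np.round(r[1],4),'ang',np.arctan2(e[1],e[0]).round(3))
cv2.imwrite('pics/both.png',cv2.resize(np.vstack([cv2.imread('pics/scene0.png'),cv2.imread('pics/side0.png')]),None,fx=.78,fy=.78))
```

```text
{'fx': 364.88701107113843, 'fy': 364.88701107113843, 'cx': 258.3046689692514, 'cy': 197.18664730756512, 'xyz': array([ 0.38953582, -0.62415012,  0.76485255]), 'attitude': array([ 0.91770835,  0.39372904, -0.02403594, -0.04702238])}
side level 0.95 [0.449 0.345 0.001] [244. 163.]
side level 0.79 [0.326 0.483 0.   ] [207. 142.]
side level 0.76 [ 0.172  0.324 -0.001] [160. 173.]
side level 0.56 [ 0.382  0.181 -0.001] [226. 199.]
side level 0.17 [ 0.582 -0.218  0.104] [327. 287.]
side shelf 0.87 [ 0.586 -0.077  0.08 ] [313. 242.]
side foot 0.97 [ 0.582 -0.221  0.077] [326. 295.]
side foot 0.24 [ 0.741  0.326 -0.001] [330. 162.]
side foot_grip 0.71 [ 0.578 -0.22   0.1  ] [325. 289.]
0 0.76 top 0.0429 rgb [121.  23.  18.] rect [0.1723 0.3274] [0.187  0.0254] ang 0.006
1 0.72 top 0.0423 rgb [120.  71.  96.] rect [0.3797 0.1803] [0.0292 0.1844] ang -0.322
2 0.69 top 0.0427 rgb [166. 167. 130.] rect [0.4488 0.3481] [0.0266 0.1844] ang -0.04
3 0.57 top 0.0423 rgb [ 17. 115.  95.] rect [0.3253 0.4812] [0.0297 0.1812] ang -1.225
4 0.69 top 0.082 rgb [230. 202. 135.] rect [ 0.5877 -0.0779] [0.3555 0.1517] ang 1.49
5 0.72 top 0.1176 rgb [69. 55. 41.] rect [ 0.5765 -0.2126] [0.0101 0.039 ] ang -0.879
```

View pics/both.png

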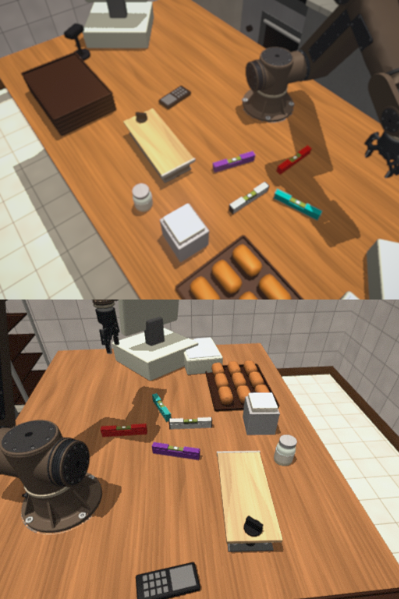

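Candidates in the scene picture: silver level (319,257), purple (300,212), red (376,209) and turquoise (379,264). By the description the silver one is meant, so I check it in a crop together with the knob.

Run:
```python
from h import *
robot.capture('side')
for t,c in [('level','side'),('foot','side'),('shelf','side')]:
    z=np.load(c+'0.npz');im,d=z['im'],z['d']
    for m in robot.silhouettes(t,c)[:4]:
        P,u,v=cloud(c,m['mask'],d); 
        if t=='foot': print(np.percentile(P[:,2],[50,80,90,95,99]))
        zt=np.percentile(P[:,2],90)
        Q=P[P[:,2]>zt-.006][:,:2]; e=np.linalg.svd(Q-Q.mean(0),full_matrices=0)[2][0]
        r=cv2.minAreaRect(Q.astype(np.float32))
        print(t,zt.round(4),np.median(im[v,u],0),np.round(r[0],4),np.round(r[1],4),'pca ang',np.arctan2(e[1],e[0]).round(3))
        if t=='shelf':
            A=np.c_[Q,np.ones(len(Q))]; print('plane',np.linalg.lstsq(A,P[P[:,2]>zt-.006][:,2],rcond=None)[0])
z=np.load('side0.npz')['im']; y=np.load('scene0.npz')['im']
f=lambda a,n:cv2.resize(a,None,fx=n,fy=n,interpolation=cv2.INTER_CUBIC)
cv2.imwrite('pics/crop.png',np.hstack([f(y[225:285,280:360],5),f(z[260:320,287:367],5)])[...,::-1])
```

```text
level 0.0394 [94. 24. 22.] [0.1735 0.3232] [0.0294 0.1828] pca ang 3.137
level 0.0395 [105. 102.  92.] [0.45   0.3444] [0.0293 0.1783] pca ang 3.112
level 0.04 [84. 46. 77.] [0.3816 0.1759] [0.0269 0.1802] pca ang -0.298
level 0.0398 [ 53. 113.  94.] [0.326 0.478] [0.0256 0.1855] pca ang -1.233
[0.09434209 0.11535413 0.1165634  0.11766214 0.11867963]
foot 0.1166 [31. 30. 30.] [ 0.5784 -0.2206] [0.0148 0.0466] pca ang -0.776
shelf 0.0802 [237. 209. 149.] [ 0.5887 -0.0794] [0.3538 0.1505] pca ang -1.653
plane [-0.00226807 -0.02958334  0.0769105 ]
```

View pics/crop.png

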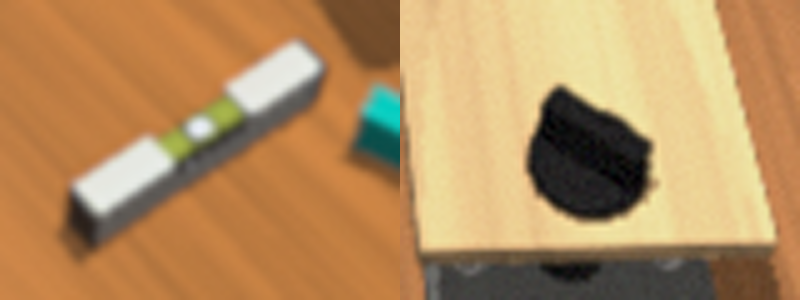

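The crop shows the silver level with its olive vial (centre of the left half), and the knob bar running at about -45° on the disc. Silver level chosen: (0.449, 0.346), yaw -0.035.

{"method": "carry_out", "body": {"moves": [{"dx": -0.036,"dy": -0.019,"dz": 0,"rz": -0.02},{"dx": -0.09,"dy": -0.047,"rz": -0.05},{"dx": -0.144,"dy": -0.075,"rz": -0.08},{"dx": -0.198,"dy": -0.103,"rz": -0.11},{"dx": -0.252,"dy": -0.131,"rz": -0.14},{"dx": -0.306,"dy": -0.159,"dz": 0.02,"rz": -0.17},{"dx": -0.35,"dy": -0.181,"dz": 0.06,"rz": -0.193},{"dx": -0.36,"dy": -0.1865,"dz": 0.11,"rz": -0.193},{"dx": -0.36,"dy": -0.1865,"dz": 0.13,"rz": -0.193},{"dx": -0.36,"dy": -0.1865,"dz": 0.13,"rz": -0.193}]}}

```text
validation failed for argument at $.mo...
```

{"method": "carry_out", "body": {"moves": [{"dx": -0.036,"dy": -0.019,"dz": 0.0,"rx": 0,"ry": 0,"rz": -0.02,"grip": 0.085},{"dx": -0.09,"dy": -0.047,"dz": 0.0,"rx": 0,"ry": 0,"rz": -0.05,"grip": 0.085},{"dx": -0.144,"dy": -0.075,"dz": 0.0,"rx": 0,"ry": 0,"rz": -0.08,"grip": 0.085},{"dx": -0.198,"dy": -0.103,"dz": 0.0,"rx": 0,"ry": 0,"rz": -0.11,"grip": 0.085},{"dx": -0.252,"dy": -0.131,"dz": 0.0,"rx": 0,"ry": 0,"rz": -0.14,"grip": 0.085},{"dx": -0.306,"dy": -0.159,"dz": 0.02,"rx": 0,"ry": 0,"rz": -0.17,"grip": 0.085},{"dx": -0.35,"dy": -0.181,"dz": 0.06,"rx": 0,"ry": 0,"rz": -0.193,"grip": 0.085},{"dx": -0.36,"dy": -0.1865,"dz": 0.11,"rx": 0,"ry": 0,"rz": -0.193,"grip": 0.085},{"dx": -0.36,"dy": -0.1865,"dz": 0.13,"rx": 0,"ry": 0,"rz": -0.193,"grip": 0.085},{"dx": -0.36,"dy": -0.1865,"dz": 0.13,"rx": 0,"ry": 0,"rz": -0.193,"grip": 0.085}]}}

```text
t: 2.3
position: [0.4494, 0.3454, 0.1001]
ee_rot: [-0.001, 0.018, 1.0, -0.001]
wrist_force: [0.2, -0.1, 0.4]
width: 0.0852
grip_force: 0.0
```

{"method": "carry_out", "body": {"moves": [{"dx": 0,"dy": 0,"dz": 0.05,"rx": 0,"ry": 0,"rz": 0,"grip": 0.085},{"dx": 0,"dy": 0,"dz": 0.085,"rx": 0,"ry": 0,"rz": 0,"grip": 0.085},{"dx": 0,"dy": 0,"dz": 0.09,"rx": 0,"ry": 0,"rz": 0,"grip": 0.06},{"dx": 0,"dy": 0,"dz": 0.09,"rx": 0,"ry": 0,"rz": 0,"grip": 0.015},{"dx": 0,"dy": 0,"dz": 0.09,"rx": 0,"ry": 0,"rz": 0,"grip": 0.015},{"dx": 0,"dy": 0,"dz": 0.09,"rx": 0,"ry": 0,"rz": 0,"grip": 0.015},{"dx": 0,"dy": 0,"dz": 0.09,"rx": 0,"ry": 0,"rz": 0,"grip": 0.015},{"dx": 0,"dy": 0,"dz": 0.09,"rx": 0,"ry": 0,"rz": 0,"grip": 0.015}], "grip_force": 50}}

```text
t: 3.3
position: [0.4504, 0.3465, 0.0131]
ee_rot: [0.001, 0.017, 1.0, 0.001]
wrist_force: [-0.9, -0.1, 8.9]
width: 0.0231
grip_force: 49.6
```

{"method": "carry_out", "body": {"moves": [{"dx": 0,"dy": 0,"dz": -0.05,"rx": 0,"ry": 0,"rz": 0,"grip": 0.015},{"dx": 0,"dy": 0,"dz": -0.11,"rx": 0,"ry": 0,"rz": 0.05,"grip": 0.015},{"dx": -0.014,"dy": -0.033,"dz": -0.15,"rx": 0,"ry": 0,"rz": 0.17,"grip": 0.015},{"dx": -0.03,"dy": -0.075,"dz": -0.15,"rx": 0,"ry": 0,"rz": 0.32,"grip": 0.015},{"dx": -0.048,"dy": -0.115,"dz": -0.15,"rx": 0,"ry": 0,"rz": 0.48,"grip": 0.015},{"dx": -0.065,"dy": -0.155,"dz": -0.15,"rx": 0,"ry": 0,"rz": 0.65,"grip": 0.015},{"dx": -0.082,"dy": -0.195,"dz": -0.15,"rx": 0,"ry": 0,"rz": 0.82,"grip": 0.015},{"dx": -0.099,"dy": -0.235,"dz": -0.15,"rx": 0,"ry": 0,"rz": 0.99,"grip": 0.015},{"dx": -0.116,"dy": -0.275,"dz": -0.15,"rx": 0,"ry": 0,"rz": 1.16,"grip": 0.015},{"dx": -0.133,"dy": -0.315,"dz": -0.15,"rx": 0,"ry": 0,"rz": 1.33,"grip": 0.015},{"dx": -0.148,"dy": -0.352,"dz": -0.15,"rx": 0,"ry": 0,"rz": 1.5,"grip": 0.015},{"dx": -0.154,"dy": -0.3685,"dz": -0.15,"rx": 0,"ry": 0,"rz": 1.618,"grip": 0.015}]}}

```text
t: 4.8
position: [0.5912, -0.0297, 0.162]
ee_rot: [0.0, 0.738, 0.675, 0.0]
wrist_force: [0.1, 1.0, -3.3]
width: 0.0231
grip_force: 50.6
```

{"method": "carry_out", "body": {"moves": [{"dx": 0,"dy": 0,"dz": 0,"rx": 0,"ry": 0,"rz": 0,"grip": 0.015},{"dx": 0,"dy": 0,"dz": 0,"rx": 0,"ry": 0,"rz": 0,"grip": 0.015},{"dx": 0,"dy": 0,"dz": 0,"rx": 0,"ry": 0,"rz": 0,"grip": 0.015}]}}

```text
t: 5.18
position: [0.5906, -0.0269, 0.1616]
ee_rot: [0.0, 0.735, 0.678, 0.0]
wrist_force: [-0.0, 1.0, -2.6]
width: 0.0225
grip_force: 50.6
```

Run:
```python
from h import *
ims=[]
for c in ['wrist','side']:
    print(robot.get_calibration(c))
    im,d=robot.capture(c); ims.append(im); np.savez(c+'1.npz',im=im,d=d)
s=robot.read_state(); print(s['position'],s['ee_rot'],s['wrist_force'],s['joint_positions'])
m=robot.silhouettes('level','side'); d=np.load('side1.npz')['d']
for q in m:
    P,u,v=cloud('side',q['mask'],d); print(q['score'],np.median(P,0).round(3),P.min(0).round(3),P.max(0).round(3))
cv2.imwrite('pics/w1.png',np.vstack([ims[0],ims[1]])[::1,:,::-1][:, :])
a=cv2.imread('pics/w1.png'); cv2.imwrite('pics/w1.png',cv2.resize(a,None,fx=.78,fy=.78))
```

```text
{'fx': 297.3186396354542, 'fy': 297.3186396354542, 'cx': 252.04057783133038, 'cy': 193.60305607522469, 'xyz': array([0.59705338, 0.05271055, 0.30495782]), 'attitude': array([ 0.98645205, -0.15918514,  0.00610753, -0.03918093])}
{'fx': 364.88701107113843, 'fy': 364.88701107113843, 'cx': 258.3046689692514, 'cy': 197.18664730756512, 'xyz': array([ 0.38953582, -0.62415012,  0.76485255]), 'attitude': array([ 0.91770835,  0.39372904, -0.02403594, -0.04702238])}
[ 0.59064795 -0.02703029  0.16143485] [-1.50443746e-05  7.34936560e-01  6.78135862e-01  7.57589014e-05] [ 0.24304677  0.19583759 -2.23416531] [-1.57479437e-01  5.21122550e-01  1.71955824e+00  1.75520599e-04
  9.00841623e-01 -7.72384918e-02]
0.95 [0.172 0.314 0.027] [ 0.07   0.308 -0.003] [0.265 0.389 0.043]
0.84 [ 0.586 -0.081  0.184] [ 0.571 -0.121 -0.003] [0.673 0.197 0.228]
0.81 [0.329 0.456 0.035] [ 0.284  0.388 -0.002] [0.368 0.562 0.043]
0.76 [0.383 0.171 0.028] [ 0.284  0.137 -0.004] [0.471 0.252 0.043]
```

View pics/w1.png

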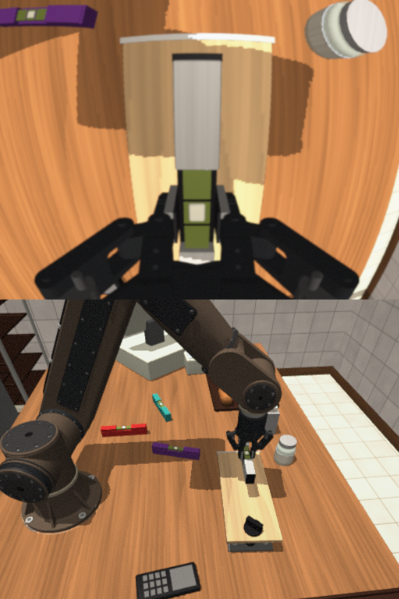

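{"method": "carry_out", "body": {"moves": [{"dx": 0,"dy": 0,"dz": 0.03,"rx": 0,"ry": 0,"rz": 0,"grip": 0.015},{"dx": 0,"dy": 0,"dz": 0.055,"rx": 0,"ry": 0,"rz": 0,"grip": 0.015},{"dx": 0,"dy": 0,"dz": 0.062,"rx": 0,"ry": 0,"rz": 0,"grip": 0.015},{"dx": 0,"dy": 0,"dz": 0.066,"rx": 0,"ry": 0,"rz": 0,"grip": 0.015},{"dx": 0,"dy": 0,"dz": 0.068,"rx": 0,"ry": 0,"rz": 0,"grip": 0.015},{"dx": 0,"dy": 0,"dz": 0.068,"rx": 0,"ry": 0,"rz": 0,"grip": 0.015},{"dx": 0,"dy": 0,"dz": 0.068,"rx": 0,"ry": 0,"rz": 0,"grip": 0.015}]}}

```text
t: 6.2
position: [0.591, -0.0278, 0.0938]
ee_rot: [0.0, 0.736, 0.678, 0.0]
wrist_force: [-0.7, 0.5, -2.2]
width: 0.0228
grip_force: 50.5
```

{"method": "carry_out", "body": {"moves": [{"dx": 0,"dy": 0,"dz": 0.002,"rx": 0,"ry": 0,"rz": 0,"grip": 0.015},{"dx": 0,"dy": 0,"dz": 0.003,"rx": 0,"ry": 0,"rz": 0,"grip": 0.015},{"dx": 0,"dy": 0,"dz": 0.004,"rx": 0,"ry": 0,"rz": 0,"grip": 0.015},{"dx": 0,"dy": 0,"dz": 0.004,"rx": 0,"ry": 0,"rz": 0,"grip": 0.015}]}}

```text
t: 6.7
position: [0.5909, -0.0276, 0.0895]
ee_rot: [0.0, 0.735, 0.678, 0.0]
wrist_force: [-0.6, 1.4, 2.3]
width: 0.0233
grip_force: 51.1
```

Contact; press further in small steps.

{"method": "carry_out", "body": {"moves": [{"dx": 0,"dy": 0,"dz": 0.001,"rx": 0,"ry": 0,"rz": 0,"grip": 0.015},{"dx": 0,"dy": 0,"dz": 0.0015,"rx": 0,"ry": 0,"rz": 0,"grip": 0.015},{"dx": 0,"dy": 0,"dz": 0.0015,"rx": 0,"ry": 0,"rz": 0,"grip": 0.015}]}}

```text
t: 7.08
position: [0.5909, -0.0278, 0.0885]
ee_rot: [0.0, 0.736, 0.678, 0.0]
wrist_force: [-2.2, 0.3, 10.2]
width: 0.023
grip_force: 52.0
```

{"method": "carry_out", "body": {"moves": [{"dx": 0,"dy": 0,"dz": -0.0004,"rx": 0,"ry": 0,"rz": 0,"grip": 0.015},{"dx": 0,"dy": 0,"dz": -0.0004,"rx": 0,"ry": 0,"rz": 0,"grip": 0.015},{"dx": 0,"dy": 0,"dz": -0.0004,"rx": 0,"ry": 0,"rz": 0,"grip": 0.015},{"dx": 0,"dy": 0,"dz": -0.0004,"rx": 0,"ry": 0,"rz": 0,"grip": 0.015}]}}

```text
t: 7.58
position: [0.5909, -0.0278, 0.0887]
ee_rot: [0.0, 0.735, 0.678, 0.0]
wrist_force: [-2.4, 1.3, 6.9]
width: 0.0229
grip_force: 51.7
```

{"method": "carry_out", "body": {"moves": [{"dx": 0,"dy": 0,"dz": 0.0002,"rx": 0,"ry": 0,"rz": 0,"grip": 0.015},{"dx": 0,"dy": 0,"dz": 0.0002,"rx": 0,"ry": 0,"rz": 0,"grip": 0.015},{"dx": 0,"dy": 0,"dz": 0.0002,"rx": 0,"ry": 0,"rz": 0,"grip": 0.015},{"dx": 0,"dy": 0,"dz": 0.0002,"rx": 0,"ry": 0,"rz": 0,"grip": 0.015}]}}

```text
t: 8.07
position: [0.5909, -0.0278, 0.0886]
ee_rot: [0.0, 0.736, 0.678, 0.0]
wrist_force: [-2.9, 1.2, 8.0]
width: 0.0226
grip_force: 51.8
```

{"method": "carry_out", "body": {"moves": [{"dx": 0,"dy": 0,"dz": 0,"rx": 0,"ry": 0,"rz": 0,"grip": 0.03},{"dx": 0,"dy": 0,"dz": -0.001,"rx": 0,"ry": 0,"rz": 0,"grip": 0.05},{"dx": 0,"dy": 0,"dz": -0.002,"rx": 0,"ry": 0,"rz": 0,"grip": 0.06},{"dx": 0,"dy": 0,"dz": -0.003,"rx": 0,"ry": 0,"rz": 0,"grip": 0.07},{"dx": 0,"dy": 0,"dz": -0.01,"rx": 0,"ry": 0,"rz": 0,"grip": 0.07},{"dx": 0,"dy": 0,"dz": -0.05,"rx": 0,"ry": 0,"rz": 0,"grip": 0.07},{"dx": 0,"dy": 0,"dz": -0.1,"rx": 0,"ry": 0,"rz": 0,"grip": 0.07}]}}

```text
t: 8.95
position: [0.5904, -0.0277, 0.1888]
ee_rot: [-0.001, 0.736, 0.678, -0.001]
wrist_force: [-0.0, -0.6, -0.3]
width: 0.07
grip_force: 0.0
```

{"method": "carry_out", "body": {"moves": [{"dx": -0.04,"dy": 0,"dz": 0,"rx": 0,"ry": 0,"rz": -0.15,"grip": 0.07},{"dx": -0.08,"dy": 0,"dz": 0,"rx": 0,"ry": 0,"rz": -0.32,"grip": 0.07},{"dx": -0.12,"dy": 0,"dz": 0,"rx": 0,"ry": 0,"rz": -0.49,"grip": 0.07},{"dx": -0.16,"dy": 0.002,"dz": 0,"rx": 0,"ry": 0,"rz": -0.66,"grip": 0.07},{"dx": -0.1915,"dy": 0.002,"dz": 0,"rx": 0,"ry": 0,"rz": -0.8,"grip": 0.07},{"dx": -0.1915,"dy": 0.002,"dz": 0,"rx": 0,"ry": 0,"rz": -0.853,"grip": 0.07},{"dx": -0.1915,"dy": 0.002,"dz": 0,"rx": 0,"ry": 0,"rz": -0.853,"grip": 0.07},{"dx": -0.1915,"dy": 0.002,"dz": 0,"rx": 0,"ry": 0,"rz": -0.853,"grip": 0.07}]}}

```text
t: 9.95
position: [0.5772, -0.2184, 0.1882]
ee_rot: [0.0, 0.39, 0.921, 0.0]
wrist_force: [-0.7, -0.7, -0.1]
width: 0.0695
grip_force: 0.0
```

Run:
```python
from h import *
s=robot.read_state(); print(s['position'],s['ee_rot'])
w,dw=robot.capture('wrist'); 
print([ (toworld('wrist',r['xyz']).round(4),r['score']) for t in ['foot','foot_grip','level'] for r in robot.pinpoint(t,'wrist')[:1]])
np.savez('wrist2.npz',im=w,d=dw)
for c in ['scene','side']:
    im,d=robot.capture(c)
    for t in ['foot','level']:
      for q in robot.silhouettes(t,c)[:5]:
        P,u,v=cloud(c,q['mask'],d)
        if np.median(P[:,0])<.5: continue
        P=P[(P[:,2]>(.106 if t=='foot' else .108))&(P[:,2]<.13)]
        if len(P)<10: continue
        Q=P[:,:2]; e=np.linalg.svd(Q-Q.mean(0),full_matrices=0)[2][0]; r=cv2.minAreaRect(Q.astype(np.float32))
        print(c,t,q['score'],len(Q),np.round(r[0],4),np.round(r[1],4),np.arctan2(e[1],e[0]).round(3))
cv2.imwrite('pics/w2.png',w[...,::-1])
```

```text
[ 0.57715814 -0.21840687  0.18821468] [9.21352951e-05 3.89696282e-01 9.20943427e-01 5.38725857e-05]
[(array([ 0.5748, -0.2184,  0.0772]), 0.68), (array([ 0.5818, -0.2203,  0.107 ]), 0.79), (array([ 0.5879, -0.0297,  0.0758]), 0.89)]
scene foot 0.58 61 [ 0.5771 -0.2172] [0.0191 0.0453] 2.399
scene level 0.77 334 [ 0.5904 -0.0284] [0.189  0.0251] 1.475
side foot 0.61 190 [ 0.5776 -0.2199] [0.0156 0.0478] -0.781
side level 0.74 464 [ 0.592  -0.0247] [0.1796 0.0247] -1.665
```

View pics/w2.png

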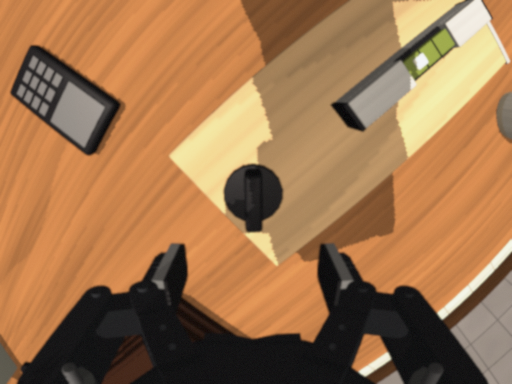

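The knob bar sits at about (254,195), centred between the fingers and vertical, so it is aligned. The level lies lengthwise on the shelf, with the bubble toward the knob end of the vial around (421,60).

{"method": "carry_out", "body": {"moves": [{"dx": 0,"dy": 0,"dz": 0.04,"rx": 0,"ry": 0,"rz": 0,"grip": 0.05},{"dx": 0,"dy": 0,"dz": 0.08,"rx": 0,"ry": 0,"rz": 0,"grip": 0.05},{"dx": 0,"dy": 0,"dz": 0.091,"rx": 0,"ry": 0,"rz": 0,"grip": 0.05},{"dx": 0,"dy": 0,"dz": 0.091,"rx": 0,"ry": 0,"rz": 0,"grip": 0.02},{"dx": 0,"dy": 0,"dz": 0.091,"rx": 0,"ry": 0,"rz": 0,"grip": 0.008},{"dx": 0,"dy": 0,"dz": 0.091,"rx": 0,"ry": 0,"rz": 0,"grip": 0.008},{"dx": 0,"dy": 0,"dz": 0.091,"rx": 0,"ry": 0,"rz": 0,"grip": 0.008},{"dx": 0,"dy": 0,"dz": 0.091,"rx": 0,"ry": 0,"rz": 0,"grip": 0.008}], "grip_force": 60}}

```text
t: 11.45
position: [0.5783, -0.2187, 0.0987]
ee_rot: [0.002, 0.389, 0.921, 0.0]
wrist_force: [4.0, 3.9, 0.5]
width: 0.0127
grip_force: 62.1
```

{"method": "carry_out", "body": {"moves": [{"dx": 0,"dy": 0,"dz": 0.002,"rx": 0,"ry": 0,"rz": 0,"grip": 0.008},{"dx": 0,"dy": 0,"dz": 0.004,"rx": 0,"ry": 0,"rz": 0,"grip": 0.008},{"dx": 0,"dy": 0,"dz": 0.006,"rx": 0,"ry": 0,"rz": 0,"grip": 0.008},{"dx": 0,"dy": 0,"dz": 0.007,"rx": 0,"ry": 0,"rz": 0,"grip": 0.008},{"dx": 0,"dy": 0,"dz": 0.007,"rx": 0,"ry": 0,"rz": 0,"grip": 0.008}]}}

```text
t: 12.08
position: [0.5783, -0.2194, 0.0924]
ee_rot: [0.002, 0.389, 0.921, -0.0]
wrist_force: [0.9, 0.8, 18.1]
width: 0.0128
grip_force: 64.7
```

{"method": "carry_out", "body": {"moves": [{"dx": 0,"dy": 0,"dz": -0.0005,"rx": 0,"ry": 0,"rz": 0,"grip": 0.008},{"dx": 0,"dy": 0,"dz": -0.0005,"rx": 0,"ry": 0,"rz": 0,"grip": 0.008},{"dx": 0,"dy": 0,"dz": -0.0005,"rx": 0,"ry": 0,"rz": 0,"grip": 0.008},{"dx": 0,"dy": 0,"dz": -0.0005,"rx": 0,"ry": 0,"rz": 0,"grip": 0.008},{"dx": 0,"dy": 0,"dz": -0.0005,"rx": 0,"ry": 0,"rz": 0,"grip": 0.008},{"dx": 0,"dy": 0,"dz": -0.0005,"rx": 0,"ry": 0,"rz": 0,"grip": 0.008},{"dx": 0,"dy": 0,"dz": -0.0005,"rx": 0,"ry": 0,"rz": 0,"grip": 0.008},{"dx": 0,"dy": 0,"dz": -0.0005,"rx": 0,"ry": 0,"rz": 0,"grip": 0.008}]}}

```text
t: 13.08
position: [0.5783, -0.2194, 0.0925]
ee_rot: [0.002, 0.389, 0.921, -0.0]
wrist_force: [3.0, 0.6, 13.6]
width: 0.0126
grip_force: 63.9
```

```bash
cat > b.py <<'E'
from h import *
import sys
C=np.array([.591,-.027,.117]); U=np.array([.0838,.9965,0]); V=np.array([.9965,-.0838,0])  # U toward the hinge
def rect(im,k,n=3.0):   # n px per mm, columns along U (-60..60 mm), rows along V (-20..20 mm)
    a,b=np.meshgrid(np.arange(-60,60,1/n)/1e3,np.arange(-20,20,1/n)/1e3)
    p=Rc(k['attitude']).inv().apply((C+a[...,None]*U+b[...,None]*V-np.array(k['xyz'])).reshape(-1,3))
    x,y,z=p[:,0],-p[:,1],-p[:,2]; h=np.hypot(x,y); t=np.arctan2(h,z)
    mp=lambda q:q.reshape(a.shape).astype(np.float32)
    return cv2.remap(im,mp(k['cx']+k['fx']*t*x/h),mp(k['cy']+k['fy']*t*y/h),cv2.INTER_LINEAR)
k=robot.get_calibration('wrist'); im,_=robot.capture('wrist'); s=robot.read_state()
r=rect(im,k); hsv=cv2.cvtColor(r,cv2.COLOR_RGB2HSV)
green=((hsv[...,0]>25)&(hsv[...,0]<45)&(hsv[...,1]>110)).astype(np.uint8)
g=cv2.morphologyEx(green,cv2.MORPH_OPEN,np.ones((3,3)))
n,l,st,_=cv2.connectedComponentsWithStats(cv2.morphologyEx(g,cv2.MORPH_CLOSE,np.ones((25,45))))
i=1+st[1:,4].argmax(); x,y,w,h=st[i,:4]
rows=slice(y+h//4,y+3*h//4); prof=r[rows,x:x+w].astype(float).mean(0)
v=prof[:,2]-40; v=np.clip(prof[:,2]-.6*prof[:,2].max(),0,None); v[:3]=0; v[-3:]=0
print('t',s['t'],'F',s['wrist_force'].round(1),'vial mm',w/3,h/3,'bubble toward hinge mm',((v*np.arange(w)).sum()/v.sum()-(w-1)/2)/3)
cv2.imwrite('pics/'+sys.argv[1]+'.png',np.vstack([cv2.resize(r,(720,240)),cv2.resize(im,(720,540))[:340]])[...,::-1])
E
python3 b.py b1
```

```text
t 13.125 F [ 3.   0.7 14.1] vial mm 35.333333333333336 17.666666666666668 bubble toward hinge mm -3.1830028953340297
```

View pics/b1.png

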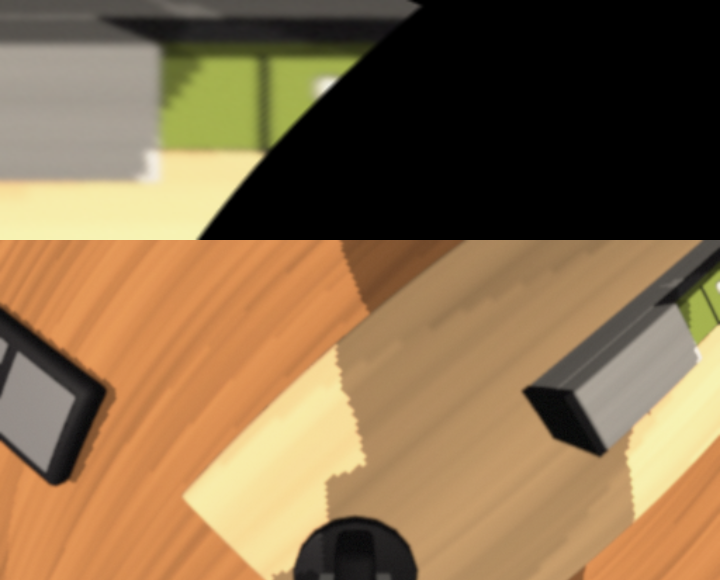

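The vial lies partly outside the wrist view. Turning clockwise by at least 0.4 rad is needed anyway, and it brings the vial into view.

{"method": "carry_out", "body": {"moves": [{"dx": 0,"dy": 0,"dz": -0.0002,"rx": 0,"ry": 0,"rz": 0.06,"grip": 0.008},{"dx": 0,"dy": 0,"dz": -0.0004,"rx": 0,"ry": 0,"rz": 0.13,"grip": 0.008},{"dx": 0,"dy": 0,"dz": -0.0007,"rx": 0,"ry": 0,"rz": 0.2,"grip": 0.008},{"dx": 0,"dy": 0,"dz": -0.001,"rx": 0,"ry": 0,"rz": 0.28,"grip": 0.008},{"dx": 0,"dy": 0,"dz": -0.0013,"rx": 0,"ry": 0,"rz": 0.36,"grip": 0.008},{"dx": 0,"dy": 0,"dz": -0.0015,"rx": 0,"ry": 0,"rz": 0.44,"grip": 0.008},{"dx": 0,"dy": 0,"dz": -0.0017,"rx": 0,"ry": 0,"rz": 0.5,"grip": 0.008},{"dx": 0,"dy": 0,"dz": -0.0017,"rx": 0,"ry": 0,"rz": 0.5,"grip": 0.008},{"dx": 0,"dy": 0,"dz": -0.0017,"rx": 0,"ry": 0,"rz": 0.5,"grip": 0.008},{"dx": 0,"dy": 0,"dz": -0.0017,"rx": 0,"ry": 0,"rz": 0.5,"grip": 0.008},{"dx": 0,"dy": 0,"dz": -0.0017,"rx": 0,"ry": 0,"rz": 0.5,"grip": 0.008},{"dx": 0,"dy": 0,"dz": -0.0017,"rx": 0,"ry": 0,"rz": 0.5,"grip": 0.008}]}}

```text
t: 14.62
position: [0.5778, -0.2195, 0.0942]
ee_rot: [0.002, 0.605, 0.796, 0.0]
wrist_force: [-0.7, -0.1, 16.0]
width: 0.0127
grip_force: 64.3
```

{"method": "carry_out", "body": {"moves": [{"dx": 0,"dy": 0,"dz": 0,"rx": 0,"ry": 0,"rz": 0,"grip": 0.008},{"dx": 0,"dy": 0,"dz": 0,"rx": 0,"ry": 0,"rz": 0,"grip": 0.008},{"dx": 0,"dy": 0,"dz": 0,"rx": 0,"ry": 0,"rz": 0,"grip": 0.008},{"dx": 0,"dy": 0,"dz": 0,"rx": 0,"ry": 0,"rz": 0,"grip": 0.008},{"dx": 0,"dy": 0,"dz": 0,"rx": 0,"ry": 0,"rz": 0,"grip": 0.008},{"dx": 0,"dy": 0,"dz": 0,"rx": 0,"ry": 0,"rz": 0,"grip": 0.008},{"dx": 0,"dy": 0,"dz": 0,"rx": 0,"ry": 0,"rz": 0,"grip": 0.008},{"dx": 0,"dy": 0,"dz": 0,"rx": 0,"ry": 0,"rz": 0,"grip": 0.008}]}}

```text
t: 15.62
position: [0.5778, -0.2195, 0.0943]
ee_rot: [0.002, 0.605, 0.796, 0.0]
wrist_force: [0.3, 0.3, 16.6]
width: 0.0123
grip_force: 64.3
```

```bash
python3 b.py b2
```

```text
Traceback (most recent call last):
  File "b.py", line 15, in <module>
    i=1+st[1:,4].argmax(); x,y,w,h=st[i,:4]
        ~~~~~~~~~~~~~~~^^
ValueError: attempt to get argmax of an empty sequence
```

```bash
python3 - <<'E'
s=open('b.py').read().split('\n')
w=[l for l in s if l.startswith('cv2.imwrite')][0]; s.remove(w)
i=[j for j,l in enumerate(s) if l.startswith('r=rect')][0]; s.insert(i+1,w); open('b.py','w').write('\n'.join(s))
E
python3 b.py b2 2>&1 | tail -1
```

```text
ValueError: attempt to get argmax of an empty sequence
```

View pics/b2.png

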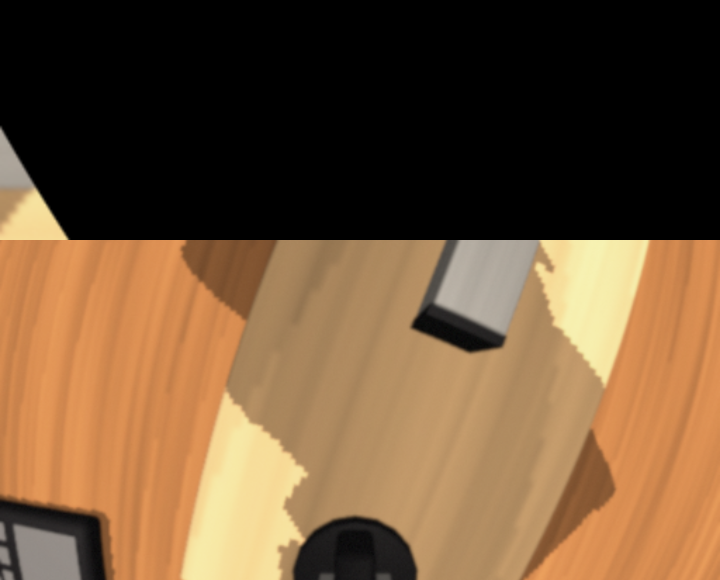

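The vial is outside the wrist camera's vertical view here, so I use the scene and side cameras, averaged and rectified.

```bash
cat > b.py <<'E'
from h import *
import sys
n=6; C=np.array([.591,-.027,.118]); U=np.array([.0838,.9965,0]); V=np.array([.9965,-.0838,0])  # U toward the hinge
A,B=np.meshgrid(np.arange(-60,60,1/n)/1e3,np.arange(-22,22,1/n)/1e3)
W=C+A[...,None]*U+B[...,None]*V
out=[]
for c in ['scene','side']:
    im=np.mean([robot.capture(c)[0].astype(float) for _ in range(6)],0).astype(np.float32)
    u,v=proj(c,W.reshape(-1,3)); r=cv2.remap(im,u.reshape(A.shape).astype(np.float32),v.reshape(A.shape).astype(np.float32),cv2.INTER_CUBIC)
    r=np.clip(r,0,255).astype(np.uint8); out.append(r); np.save(c+'_r.npy',r)
    hsv=cv2.cvtColor(r,cv2.COLOR_RGB2HSV)
    g=((hsv[...,0]>22)&(hsv[...,0]<48)&(hsv[...,1]>100)).astype(np.uint8)
    g[:, :150]=0; g[:, -150:]=0
    y0=np.average(np.arange(len(g)),weights=g.sum(1)); rows=slice(int(y0-20),int(y0+20))
    p=r[rows].astype(float).mean(0); sat=(p.max(1)-p.min(1))/p.max(1); x=A[0]*1e3
    # vial edges: crossing of half saturation, outermost; bubble: blue bump inside
    on=np.nonzero(sat>.5*(np.percentile(sat[150:-150],90)+np.percentile(sat[:100],50)))[0]; on=on[abs(x[on])<42]
    a,b=x[on[0]],x[on[-1]]; m=(x>a+4)&(x<b-4); bl=p[:,2]; q=np.clip(bl-np.median(bl[m])-.35*(bl[m].max()-np.median(bl[m])),0,None)*m
    q*=abs(x-x[q.argmax()])<10
    print(c,'vial',a.round(1),b.round(1),'len',(b-a).round(1),'bubble-mid',((q*x).sum()/q.sum()-(a+b)/2).round(2))
s=robot.read_state(); print('t',s['t'],'F',s['wrist_force'].round(1),'z',s['position'][2].round(4))
cv2.imwrite('pics/'+sys.argv[1]+'.png',np.vstack(out)[...,::-1])
E
python3 b.py b3
```

```text
scene vial -22.2 29.3 len 51.5 bubble-mid 3.82Traceback (most recent call last):
  File "b.py", line 14, in <module>
    y0=np.average(np.arange(len(g)),weights=g.sum(1)); rows=slice(int(y0-20),int(y0+20))
    raise ZeroDivisionError(
        "Weights sum to zero, can't be normalized")
ZeroDivisionError: Weights sum to zero, can't be normalized
```

```bash
sed -i "s/for c in \['scene','side'\]/for c in ['scene']/; s/range(6)/range(8)/" b.py; python3 b.py b3; python3 -c "
from h import *
a=cv2.imread('pics/b3.png'); im,d=robot.capture('side'); 
cv2.imwrite('pics/b4.png',np.vstack([a,cv2.resize(im[120:330,190:400][...,::-1],(a.shape[1]*5//10,300)).repeat(2,1)[:,:a.shape[1]]]))"
```

```text
scene vial -22.2 29.3 len 51.5 bubble-mid 3.82
t 16.725 F [-0.3  1.2 16.8] z 0.0943
```

View pics/b4.png

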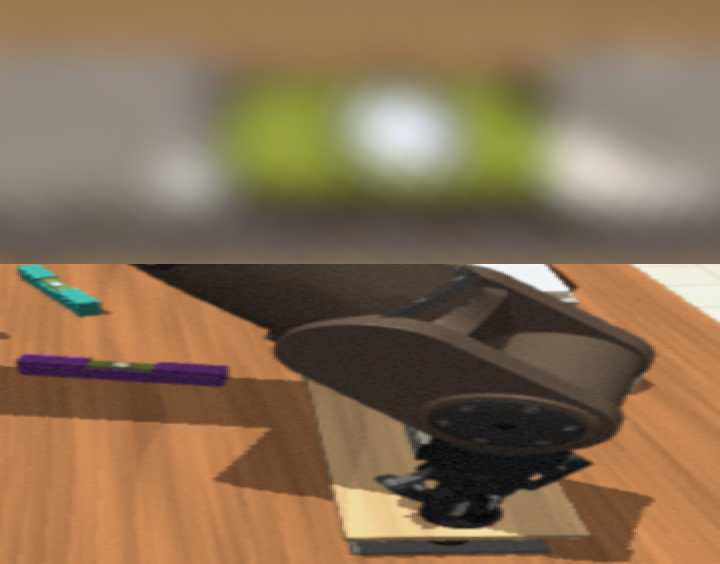

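The scene view shows the vial from column 205 to 553 and the bubble at about 400. The bubble is about 3.5 mm too far toward the hinge, so I turn another 0.3 rad.

{"method": "carry_out", "body": {"moves": [{"dx": 0,"dy": 0,"dz": -0.0005,"rx": 0,"ry": 0,"rz": 0.06,"grip": 0.008},{"dx": 0,"dy": 0,"dz": -0.0008,"rx": 0,"ry": 0,"rz": 0.13,"grip": 0.008},{"dx": 0,"dy": 0,"dz": -0.0011,"rx": 0,"ry": 0,"rz": 0.2,"grip": 0.008},{"dx": 0,"dy": 0,"dz": -0.0013,"rx": 0,"ry": 0,"rz": 0.26,"grip": 0.008},{"dx": 0,"dy": 0,"dz": -0.0014,"rx": 0,"ry": 0,"rz": 0.3,"grip": 0.008},{"dx": 0,"dy": 0,"dz": -0.0014,"rx": 0,"ry": 0,"rz": 0.3,"grip": 0.008},{"dx": 0,"dy": 0,"dz": -0.0014,"rx": 0,"ry": 0,"rz": 0.3,"grip": 0.008},{"dx": 0,"dy": 0,"dz": -0.0014,"rx": 0,"ry": 0,"rz": 0.3,"grip": 0.008}]}}

```text
t: 17.77
position: [0.5775, -0.2194, 0.0954]
ee_rot: [0.001, 0.717, 0.697, 0.0]
wrist_force: [-1.8, -0.5, 15.0]
width: 0.0123
grip_force: 64.0
```

{"method": "carry_out", "body": {"moves": [{"dx": 0,"dy": 0,"dz": 0,"rx": 0,"ry": 0,"rz": 0,"grip": 0.008},{"dx": 0,"dy": 0,"dz": 0,"rx": 0,"ry": 0,"rz": 0,"grip": 0.008},{"dx": 0,"dy": 0,"dz": 0,"rx": 0,"ry": 0,"rz": 0,"grip": 0.008},{"dx": 0,"dy": 0,"dz": 0,"rx": 0,"ry": 0,"rz": 0,"grip": 0.008},{"dx": 0,"dy": 0,"dz": 0,"rx": 0,"ry": 0,"rz": 0,"grip": 0.008},{"dx": 0,"dy": 0,"dz": 0,"rx": 0,"ry": 0,"rz": 0,"grip": 0.008},{"dx": 0,"dy": 0,"dz": 0,"rx": 0,"ry": 0,"rz": 0,"grip": 0.008},{"dx": 0,"dy": 0,"dz": 0,"rx": 0,"ry": 0,"rz": 0,"grip": 0.008},{"dx": 0,"dy": 0,"dz": 0,"rx": 0,"ry": 0,"rz": 0,"grip": 0.008},{"dx": 0,"dy": 0,"dz": 0,"rx": 0,"ry": 0,"rz": 0,"grip": 0.008},{"dx": 0,"dy": 0,"dz": 0,"rx": 0,"ry": 0,"rz": 0,"grip": 0.008},{"dx": 0,"dy": 0,"dz": 0,"rx": 0,"ry": 0,"rz": 0,"grip": 0.008}]}}

```text
t: 19.27
position: [0.5775, -0.2194, 0.0954]
ee_rot: [0.001, 0.717, 0.697, 0.0]
wrist_force: [-1.6, 0.0, 14.5]
width: 0.0124
grip_force: 64.0
```

```bash
cp scene_r.npy prev_r.npy; python3 b.py b5
python3 - <<'E'
import numpy as np
# profiles every 2 mm: saturation-like (R+G)/2-B and B, for both pictures
for f in ['prev_r','scene_r']:
    p=np.load(f+'.npy')[115:155].astype(float).mean(0); x=np.arange(-60,60,1/6)
    k=np.arange(132,612,12); print(f); print(np.c_[x[k],((p[k,0]+p[k,1])/2-p[k,2]),p[k,2]].round(0).astype(int).T.tolist())
E
```

```text
scene vial -22.7 29.7 len 52.3 bubble-mid -0.27
t 19.675 F [-1.2  0.8 15.6] z 0.0954
prev_r
[[-38, -36, -34, -32, -30, -28, -26, -24, -22, -20, -18, -16, -14, -12, -10, -8, -6, -4, -2, 0, 2, 4, 6, 8, 10, 12, 14, 16, 18, 20, 22, 24, 26, 28, 30, 32, 34, 36, 38, 40], [12, 12, 11, 11, 11, 14, 20, 33, 50, 68, 82, 89, 93, 94, 92, 85, 73, 55, 36, 20, 8, 1, -4, -6, -4, 0, 12, 31, 54, 75, 87, 89, 80, 65, 48, 34, 24, 18, 15, 13], [131, 134, 136, 138, 136, 128, 115, 98, 82, 69, 62, 60, 60, 60, 59, 62, 71, 93, 123, 158, 190, 212, 225, 227, 216, 196, 165, 131, 99, 74, 61, 56, 62, 78, 101, 126, 146, 158, 160, 156]]
scene_r
[[-38, -36, -34, -32, -30, -28, -26, -24, -22, -20, -18, -16, -14, -12, -10, -8, -6, -4, -2, 0, 2, 4, 6, 8, 10, 12, 14, 16, 18, 20, 22, 24, 26, 28, 30, 32, 34, 36, 38, 40], [12, 12, 12, 11, 12, 15, 22, 36, 53, 70, 83, 91, 95, 93, 82, 64, 40, 18, 3, -5, -8, -7, -2, 6, 17, 31, 48, 66, 80, 88, 91, 89, 81, 69, 54, 40, 28, 20, 16, 14], [131, 134, 135, 136, 133, 125, 111, 94, 79, 68, 61, 59, 59, 61, 71, 92, 122, 157, 188, 210, 224, 225, 214, 193, 164, 131, 100, 77, 65, 59, 58, 59, 65, 79, 102, 126, 146, 159, 164, 165]]
```

View pics/b5.png

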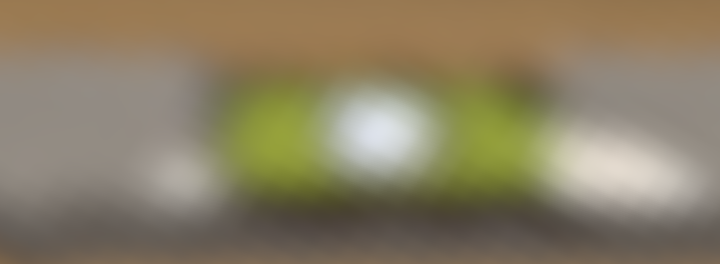

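```bash
cat > fit.py <<'E'
import numpy as np, sys
from scipy.optimize import least_squares
from scipy.ndimage import gaussian_filter1d as gf
x=np.arange(-60,60,1/6); box=lambda c,w:np.clip((w/2-abs(x-c))*6+.5,0,1)
def model(q,n):
    m,b,w,A,c,k,kb,s,t=q
    o=box(m,w)*A*(1-k*(box(m-12,1.5)+box(m+12,1.5))); bb=box(b,13)
    return gf(c+t*np.tanh((x-m)/20)+o*(1-bb)+kb*bb,abs(s)*6)
for f in sys.argv[1:]:
    R=np.load(f); 
    for lo,hi in [(100,125),(115,155),(125,150),(140,170)]:
        p=R[lo:hi].astype(float).mean(0); out=[]
        for y,g in [((p[:,0]+p[:,1])/2-p[:,2],(85,12,-20)),(p[:,1]-p[:,2],(85,12,-20))]:
            sel=abs(x-4)<42
            r=least_squares(lambda q:(model(q,0)-y)[sel],[3.5,3,57,g[0],g[1],.5,g[2],3,0],loss='soft_l1')
            out.append((r.x[0],r.x[1],r.x[2],r.x[7],r.x[1]-r.x[0],r.cost/sel.sum()))
        print(f,lo,np.round(out,2).tolist())
E
python3 fit.py prev_r.npy scene_r.npy
```

```text
prev_r.npy 100 [[3.72, 4.62, 37.93, 6.03, 0.9, 1.45], [3.7, 4.51, 37.57, 6.1, 0.81, 1.56]]
prev_r.npy 115 [[4.06, 4.71, 36.62, 6.24, 0.65, 1.91], [4.07, 4.68, 36.64, 6.3, 0.61, 1.98]]
prev_r.npy 125 [[4.09, 4.75, 36.69, 6.27, 0.65, 2.04], [4.1, 4.71, 36.7, 6.33, 0.61, 2.12]]
prev_r.npy 140 [[4.39, 4.92, 35.95, 6.36, 0.53, 1.65], [4.45, 4.95, 36.04, 6.43, 0.49, 1.68]]
scene_r.npy 100 [[3.77, 3.57, 40.04, 6.1, -0.2, 1.51], [3.78, 3.6, 40.07, 6.17, -0.19, 1.62]]
scene_r.npy 115 [[4.03, 3.82, 40.21, 6.35, -0.2, 1.5], [4.08, 3.87, 40.32, 6.44, -0.21, 1.61]]
scene_r.npy 125 [[4.06, 3.84, 40.62, 6.36, -0.22, 1.51], [4.12, 3.88, 41.07, 6.41, -0.24, 1.62]]
scene_r.npy 140 [[4.19, 3.91, 42.88, 6.15, -0.28, 1.33], [4.28, 3.97, 43.06, 6.26, -0.31, 1.37]]
```

The bubble is within about 0.5 mm of the middle, slightly toward the knob. I make a small trim and ease the push to about 12.5 N.

{"method": "carry_out", "body": {"moves": [{"dx": 0,"dy": 0,"dz": -0.0001,"rx": 0,"ry": 0,"rz": -0.015,"grip": 0.008},{"dx": 0,"dy": 0,"dz": -0.0002,"rx": 0,"ry": 0,"rz": -0.03,"grip": 0.008},{"dx": 0,"dy": 0,"dz": -0.0002,"rx": 0,"ry": 0,"rz": -0.03,"grip": 0.008},{"dx": 0,"dy": 0,"dz": -0.0002,"rx": 0,"ry": 0,"rz": -0.03,"grip": 0.008},{"dx": 0,"dy": 0,"dz": -0.0002,"rx": 0,"ry": 0,"rz": -0.03,"grip": 0.008},{"dx": 0,"dy": 0,"dz": -0.0002,"rx": 0,"ry": 0,"rz": -0.03,"grip": 0.008},{"dx": 0,"dy": 0,"dz": -0.0002,"rx": 0,"ry": 0,"rz": -0.03,"grip": 0.008},{"dx": 0,"dy": 0,"dz": -0.0002,"rx": 0,"ry": 0,"rz": -0.03,"grip": 0.008},{"dx": 0,"dy": 0,"dz": -0.0002,"rx": 0,"ry": 0,"rz": -0.03,"grip": 0.008},{"dx": 0,"dy": 0,"dz": -0.0002,"rx": 0,"ry": 0,"rz": -0.03,"grip": 0.008},{"dx": 0,"dy": 0,"dz": -0.0002,"rx": 0,"ry": 0,"rz": -0.03,"grip": 0.008},{"dx": 0,"dy": 0,"dz": -0.0002,"rx": 0,"ry": 0,"rz": -0.03,"grip": 0.008}]}}

```text
t: 21.18
position: [0.5775, -0.2194, 0.0953]
ee_rot: [0.001, 0.707, 0.707, 0.0]
wrist_force: [-0.5, 0.0, 12.4]
width: 0.0125
grip_force: 63.7
```

{"method": "carry_out", "body": {"moves": [{"dx": 0,"dy": 0,"dz": 0,"rx": 0,"ry": 0,"rz": 0,"grip": 0.008},{"dx": 0,"dy": 0,"dz": 0,"rx": 0,"ry": 0,"rz": 0,"grip": 0.008},{"dx": 0,"dy": 0,"dz": 0,"rx": 0,"ry": 0,"rz": 0,"grip": 0.008},{"dx": 0,"dy": 0,"dz": 0,"rx": 0,"ry": 0,"rz": 0,"grip": 0.008},{"dx": 0,"dy": 0,"dz": 0,"rx": 0,"ry": 0,"rz": 0,"grip": 0.008},{"dx": 0,"dy": 0,"dz": 0,"rx": 0,"ry": 0,"rz": 0,"grip": 0.008}]}}

```text
t: 21.92
position: [0.5775, -0.2193, 0.0953]
ee_rot: [0.001, 0.707, 0.707, 0.0]
wrist_force: [-0.9, 0.4, 13.4]
width: 0.0124
grip_force: 63.7
```

```bash
python3 b.py b6
python3 - <<'E'
from h import *
p=np.load('scene_r.npy')[115:155].astype(float).mean(0); x=np.arange(-60,60,1/6); y=(p[:,0]+p[:,1])/2-p[:,2]; b=p[:,2]
def cr(s,h,lo,hi):
    m=(x>lo)&(x<hi); i=np.nonzero(np.diff(np.sign(s[m]-h)))[0]; return x[m][i].round(2)
print('vial',cr(y,50,-40,-14),cr(y,50,22,45),'bubble',cr(b,143,-14,22))
# level ends, scene: luminance along the top centre line
im=np.mean([robot.capture('scene')[0].astype(float) for _ in range(6)],0).astype(np.float32)
C=np.array([.591,-.027,.118]);U=np.array([.0838,.9965,0]);V=np.array([.9965,-.0838,0])
a=np.arange(-120,120,2)/1e3; q=0
for o in [-.004,0,.004]:
    u,v=proj('scene',C+a[:,None]*U+o*V); q=q+cv2.remap(im,u[None].astype(np.float32),v[None].astype(np.float32),1)[0]/3
s=(q[:,0]-q[:,2]).round().astype(int)
print([(int(t*1000),int(k),int(g)) for t,k,g in zip(a,s,q[:,1]) if .078<abs(t)<.112])
E
```

```text
scene vial -22.5 29.7 len 52.2 bubble-mid -0.2
t 22.325 F [-1.4 -0.5 12.4] z 0.0954
vial [-22.33] [30.33] bubble [-4.67 11.5 ]
[(-110, 73, 125), (-108, 73, 125), (-106, 73, 125), (-104, 73, 125), (-102, 74, 126), (-100, 74, 126), (-98, 74, 125), (-96, 73, 124), (-94, 70, 120), (-92, 65, 115), (-90, 56, 110), (-88, 44, 107), (-86, 31, 109), (-84, 22, 114), (-82, 17, 122), (-80, 15, 130), (80, 16, 141), (82, 16, 141), (84, 16, 141), (86, 16, 138), (88, 15, 130), (90, 15, 118), (92, 15, 100), (94, 16, 81), (96, 18, 64), (98, 21, 52), (100, 23, 48), (102, 25, 47), (104, 26, 49), (106, 28, 52), (108, 29, 55), (110, 31, 59)]
```

```bash
python3 -c "
from bench import robot
print(robot.sign_off())"
```

```text
the job is handed in; nothing more can be done
None
```

The job is handed in at about 22 s: the level is on the shelf, pressed at about 10 N and released, and the gripper still holds the knob down with about 12–13 N. The bubble measures within about 1 mm of the middle, judged from the scene camera alone because the arm hid the vial from the side camera and the wrist camera could not see it.

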